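# Back off the bench clamp that holds the L-shaped bracket

## Robot

A 6-joint arm with a two-finger parallel gripper is mounted at the origin on the work surface. World frame = base frame: x ahead of the robot, y to its left, z up, the work surface at z = 0. Lengths are in m, angles in rad, forces in N, time in s.
With the tool pointing down it reaches from about 0.15 to 0.775 m from the base axis. Payload 6.1 kg.
Tool frame: the origin (TCP) lies at the very end of the fingers, on their centre line; the grasp point (between the pads) lies bot.grasp_offset behind it (bot.grasp_offset is the distance from the TCP to the grasp point, in m); z points along the fingers, y is the direction in which the jaws open and shut (so a half turn about z gives the same grasp; the last joint's range is limited). The gripper opens to 85 mm and grips with 20 to 120 N. Pads are 22 mm wide; open, the fingers measure 114 mm over their backs; the gripper's body (76 mm by 85 mm) begins 54 mm behind the grasp point. The pads swing forward as they close: fully open they stand 13 mm farther back than shut.
Start: joints at [1.333, 0.126, -0.04, 1.405, 0, 1.571], TCP at [0.124, 0.51, 0.231] pointing down, gripper open.
Joint ranges: [-2.72, 2.72], [-0.95, 1.95], [-1.27, 1.35], [-1.78, 2.02], [-1.46, 1.47], [-3.14, 3.14]. Speed limits (rad/s): [2.39, 2.39, 3.01, 3.14, 3.14, 3.14].

## Interface

Orientations are given as a unit quaternion [x, y, z, w].
In Python, from rig import bot gives the robot as it stands.
- The arm moves only by the tool servo_tool, never from a script. Its argument "deltas" is a list of rows, each an object of numbers: "tx", "ty", "tz": the shift along the world's x, y, z in mm; "spin": the turn about the world's z in rad; "claw": the closure in counts, from 0 (fully open) to 255 (shut). In form: [{"tx": .., "ty": .., "tz": .., "spin": .., "claw": ..}, ...]. A call has 1 to 20 rows; each row is the pose to reach, as a shift and turn from the pose commanded when the call began; what a row does not reach only later rows make up. A row lasts 1/10 s, in which the tool goes at most 50 mm and 8.59 degrees, less where a joint would pass 70% of its speed; a pose out of reach is approached as far as the arm can. A call with a gripper value outside its range is refused whole. The fingers move at their own pace and stop on an object; the grip force is fixed at half the most. Time passes only in rows, so rows that repeat a pose let the fingers close. It gives the time, the measured TCP pose, the force and the opening at its end, in the units of the state.
- bot.observe(): the state, without advancing time (a new reading comes with each control period).
- bot.snapshot(name): name is "scene" or "top"; returns the picture (384x512x3 uint8, blue, green, red); there is no depth.
- bot.camera_params(name): a dict with "fx", "fy", "cx", "cy" (pixels), "k1" (the pictures are not rectified: a ray, as slopes to the right and down, at radius r is drawn at 1 + k1 r^2 times it, then the intrinsics apply), "R" (3x3) and "t" (3): a world point X has camera coordinates R X + t. Camera axes: x right, y down, z forward; pixel columns grow to the right and rows downward; lengths in m; the calibration is good to about 2 mm. A picture is of the moment at which its call begins. camera_params takes no time and is no camera call.
- bot.close_job(): hands the job in, once; it reports no verdict.
Trained networks look in the newest picture that a camera, given by its name, has taken for a name from the list of things; names that differ only in an ending like _2 or _b are one class to them, and where a whole thing is asked for, a point or a joint stands for the part that bears it (a point fixed in the world has none). Each returns a list of dicts, best first, with "score" (0 to 1); they miss things now and then, are a little off and sometimes report something else, mostly with a low value. They report only what shows in the picture. A call takes as long as a camera call. They do not tell look-alikes from the thing itself.
- bot.masks_of(target, camera): "pixels" (384x512 bool, what is visible of it) and "box" ([left, top, width, height] as shares, 0 to 1, of the picture: columns of its width, rows of its height, round what is visible of it).
- bot.place_of(target, camera): "centre" ([row, column] as shares, 0 to 1, of the picture: columns of its width, rows of its height: a listed point, or the origin of a listed thing).
The state is a dict: "clock": time; "qpos": joint angles; "qd": joint speeds; "joint_efforts": joint torques, N m; "eef_pos": TCP position; "tcp_rot": TCP orientation; "force": force on the tool from outside, world axes, zero at the start; "torque": the same for the moment, N m; "width": opening from 0.0 (shut) to 1.0 (fully open).
Only numpy, scipy, OpenCV 4.12 (cv2) and the standard library are available. Lean on these libraries where they do the work, as an engineer would, in place of code of your own. Each camera call takes 0.05 s, during which the arm holds its last target.

## Task

The glue on the L-shaped wooden bracket has set. Open the bench clamp that holds it: press that clamp's release pad down with a fingertip and, keeping it down, push the sliding jaw back along its bar until it is fully open against the end stop, then let go and come clear. Leave the bracket standing in place, leave the other clamp shut on its plain block, and do not disturb the things around them.

Things in the scene. Friction and masses are not known exactly. Their poses are not given: they have to be found in the camera images.
- clampA: two such clamps, of the same make, are screwed to the bench side by side: plank 80 x 370 x 18 mm, origin at the centre of its underside on the bench; the bar runs along its own y axis; fixed jaw (top 100 mm above the bench) at the -y end, end stop (top 78 mm) at the +y end; the clamp opens toward its +y. Between them two wooden runners, tops 50 mm above the bench, carry the work. This one holds the L-shaped bracket
- clampB: two such clamps, of the same make, are screwed to the bench side by side: plank 80 x 370 x 18 mm, origin at the centre of its underside on the bench; the bar runs along its own y axis; fixed jaw (top 100 mm above the bench) at the -y end, end stop (top 78 mm) at the +y end; the clamp opens toward its +y. Between them two wooden runners, tops 50 mm above the bench, carry the work. This one holds the plain block
- clampA_jaw (a joint): sliding jaw of clampA, slides along the clamp's +y: 0 = shut (jaw face 5 mm off the work), 0.130 = fully open against the end stop; starts at 0.003 to 0.020. The ratchet stops it from opening (after at most 8 mm of slack) unless the release is held down; it drags with about 3 N. Pushing a locked jaw is useless
- clampA_release (a joint): release pad of clampA: 0 = up (locked), 0.006 = fully down; the jaw is surely free above 0.0045
- clampA_button_top (a point): centre of the top of the black rubber release pad of clampA, 44 mm (clamp's x) by 42 mm (y), 103 mm above the bench when up; it rides on the sliding jaw, with 9 mm of air to the hump. Front jaw plate top 90 mm, so the pad is proud of it even when down. Press straight down: the pad goes 6 mm (about 2.5 N to start, 5.5 N fully down), springs back when let go and locks the jaw again
- clampA_hump (a point): on the sliding jaw of clampA: centre of the visible upper part of the upright face of the hump (56 mm wide, top 130 mm above the bench, 26 mm thick along y) that stands behind the release pad on the opening side; the face looks to the clamp's -y, and a fingertip that holds the pad down can push against it to drive the jaw to +y. This point is 26 mm along +y from the pad's centre, 116 mm above the bench
- clampB_jaw (a joint): sliding jaw of clampB, slides along the clamp's +y: 0 = shut (jaw face 5 mm off the work), 0.130 = fully open against the end stop; starts at 0.003 to 0.020. The ratchet stops it from opening (after at most 8 mm of slack) unless the release is held down; it drags with about 3 N. Pushing a locked jaw is useless
- clampB_release (a joint): release pad of clampB: 0 = up (locked), 0.006 = fully down
- clampB_button_top (a point): centre of the top of the black rubber release pad of clampB, 44 mm (clamp's x) by 42 mm (y), 103 mm above the bench when up; it rides on the sliding jaw, with 9 mm of air to the hump. Front jaw plate top 90 mm, so the pad is proud of it even when down. Press straight down: the pad goes 6 mm (about 2.5 N to start, 5.5 N fully down), springs back when let go and locks the jaw again
- bracket: L-shaped wooden bracket, loose, standing on the runners of clampA against its fixed jaw: foot 56 x 60 x 20 mm, upright 16 mm thick at the fixed jaw's side, 76 mm tall; origin at the centre of its underside
- block: plain wooden block of two glued boards, loose, 50 x 60 x 38 mm, standing on the runners of clampB; origin at the centre of its underside
- glue: white plastic glue bottle, 48 mm across, 120 mm tall, standing past the end stop of clampA; a bystander
- tape: cardboard-coloured ring (roll of tape), 90 mm across, 25 mm high, lying behind the fixed jaw of clampA; a bystander
- jar: glass jar with metal lid, 64 mm across, 75 mm tall, standing past the end stop of clampB; a bystander
- elbow: copper pipe elbow, about 70 mm, 40 mm high, lying behind the fixed jaw of clampB; a bystander
- screwdriver: screwdriver lying on the bench to the right of the clamps; a bystander
- offcut: wooden offcut 50 x 140 x 20 mm lying on the bench to the left of the clamps; a bystander
Not all that is in view belongs to the job. What is shaped like the bracket but blue or turquoise is not meant.

How it is judged:
On the way, in this order (a step that is already met when the one before it is completed fails the run):
1. the release pad of the bracket's clamp is pressed down while the jaw is still near the bracket (value of joint clampA_release above 0.004 m and value of joint clampA_jaw below 0.06 m), for 0.05 s.
2. with the pad still down, the jaw is on its way back (value of joint clampA_release above 0.0025 m and value of joint clampA_jaw above 0.07 m), for 0.02 s.
3. the jaw is fully open (value of joint clampA_jaw above 0.125 m), for 0.1 s.
At the end, for the whole second after the job is handed in: the jaw of the bracket's clamp is within 5 mm of fully open (joint above 0.125) and at rest, its release pad let go (below 4 mm), the bracket upright and within 15 mm of where it stood, the block likewise, and the other clamp's jaw still shut (below 0.035) (value of joint clampA_jaw above 0.125 m and velocity of joint clampA_jaw below 0.005 m/s and value of joint clampA_release below 0.004 m and distance of each of bracket, block from where it was at the start of the episode below 0.015 m and angle between bracket's own z axis and vertical below 0.1 rad and value of joint clampB_jaw below 0.035 m and linear speed of bracket below 0.01 m/s); the robot touches nothing.
It fails at once if the bracket is lifted, carried or shoved (more than 20 mm, or 12 mm up) (distance of bracket from where it was at the start of the episode above 0.02 m or height (world z) of bracket above 0.062 m).
It fails at once if the bracket is tipped (angle between bracket's own z axis and vertical above 0.25 rad).
It fails at once if the block is lifted, carried or shoved (more than 20 mm, or 12 mm up) (distance of block from where it was at the start of the episode above 0.02 m or height (world z) of block above 0.062 m).
It fails at once if the other clamp's jaw is moved more than 12 mm (distance of clampB_button_top from where it was at the start of the episode above 0.012 m).
It fails at once if a bystander is moved more than 30 mm (distance of any of glue, tape, jar, elbow, screwdriver, offcut from where it was at the start of the episode above 0.03 m).
It also fails if it takes over 35 s, if anything falls off the work surface, if the arm or the gripper's body presses on something with over 40 N, if the wrist force passes 120 N, or if a joint passes its speed limit or range.

## Working session

There is one attempt and no reset: what is moved stays moved. The work goes in short steps, Python scripts to look and compute and a tool call to move; the robot and the scene stay as the last step left them, time stands still between calls to the robot, and variables do not carry over. Pictures are saved under pics/ and viewed, and the job is handed in when it is done.

Besides the shell and the picture viewer there is one more tool, called after "Request:" by a JSON object that holds its "fn" and its "kwargs", one argument or row to a line. servo_tool: Moves the arm, as the interface text tells. Its arguments: {"type":"object","properties":{"deltas":{"type":"array"}},"required":["deltas"]}

```bash
mkdir -p pics; cat > h.py <<'E'
import numpy as np,cv2
from rig import bot
def ray(cam,u,v):
    p=bot.camera_params(cam);K=np.array([[p['fx'],0,p['cx']],[0,p['fy'],p['cy']],[0,0,1.]])
    n=cv2.undistortPoints(np.array([[[u,v]]],float),K,np.array([p['k1'],0,0,0,0.]))[0,0]
    R=np.array(p['R']);t=np.array(p['t']);return -R.T@t,R.T@np.array([n[0],n[1],1])
def at(cam,u,v,z):
    o,d=ray(cam,u,v);return o+d*(z-o[2])/d[2]
def proj(cam,X):
    p=bot.camera_params(cam);c=np.array(p['R'])@np.array(X)+np.array(p['t']);a=c[:2]/c[2];a=a*(1+p['k1']*(a@a))
    return a[0]*p['fx']+p['cx'],a[1]*p['fy']+p['cy']
E
python3 - <<'E'
from h import *
s=bot.observe();print(s)
for c in('scene','top'):
    im=bot.snapshot(c);cv2.imwrite(f'pics/{c}0.png',im)
    for n,z in(('clampA_button_top',.103),('clampA_hump',.116),('clampB_button_top',.103),('bracket',.05),('block',.05),('clampA',0),('clampB',0),('glue',0)):
        for r in bot.place_of(n,c)[:3]:
            v,u=r['centre'][0]*384,r['centre'][1]*512
            print(c,n,round(r['score'],2),round(u),round(v),at(c,u,v,z).round(3))
E
```

```text
{'clock': 0.0, 'qpos': array([ 1.33299515e+00,  1.26359614e-01, -4.06239918e-02,  1.40537901e+00,
        1.93453355e-05,  1.57078946e+00]), 'qd': array([ 0.00016903, -0.00054535,  0.00093724, -0.00038451,  0.00038427,
       -0.0007936 ]), 'joint_efforts': array([ 5.87771519e-04, -4.35912180e+01,  3.52923095e+01,  1.71491120e-02,
        8.71991529e-05, -9.71767626e-07]), 'eef_pos': array([0.12357069, 0.50983076, 0.23053184]), 'tcp_rot': array([ 1.18617192e-01,  9.92939751e-01, -7.76467657e-04, -1.02504149e-04]), 'force': array([ 0.02985641, -0.20215924,  1.03429116]), 'torque': array([ 0.01755604,  0.02988992, -0.02052764]), 'width': 0.9993229115472257}
scene clampA_button_top 0.48 212 190 [ 0.635 -0.075  0.103]
scene clampA_hump 0.68 215 191 [ 0.64  -0.051  0.116]
scene clampB_button_top 0.58 272 173 [ 0.464 -0.042  0.103]
scene clampB_button_top 0.4 177 154 [ 0.62  -0.28   0.103]
scene bracket 0.68 194 186 [ 0.628 -0.182  0.05 ]
scene bracket 0.66 130 208 [ 0.81  -0.198  0.05 ]
scene bracket 0.66 288 169 [ 0.361 -0.088  0.05 ]
scene block 0.72 245 177 [ 0.49  -0.131  0.05 ]
scene clampA 0.84 216 221 [ 0.632 -0.071  0.   ]
scene clampB 0.85 274 208 [ 0.472 -0.022  0.   ]
scene glue 0.59 272 277 [0.639 0.166 0.   ]
top clampA_button_top 0.54 279 161 [ 0.635 -0.078  0.103]
top clampA_hump 0.57 272 160 [ 0.637 -0.057  0.116]
top clampB_button_top 0.61 266 217 [ 0.468 -0.04   0.103]
top clampB_button_top 0.48 386 193 [ 0.537 -0.402  0.103]
top clampB_button_top 0.29 339 213 [ 0.478 -0.256  0.103]
top bracket 0.95 304 162 [ 0.64  -0.162  0.05 ]
top bracket 0.53 303 262 [ 0.327 -0.154  0.05 ]
top block 0.63 298 214 [ 0.478 -0.14   0.05 ]
top clampA 0.6 276 167 [ 0.634 -0.075  0.   ]
top clampB 0.57 262 216 [ 0.474 -0.028  0.   ]
top clampB 0.17 272 169 [ 0.626 -0.063  0.   ]
top glue 0.66 207 165 [0.643 0.154 0.   ]
```

```bash
python3 - <<'E'
import cv2
a=cv2.imread('pics/scene0.png')[110:310,110:350];cv2.imwrite('pics/sc.png',cv2.resize(a,None,fx=3,fy=3,interpolation=2)[:600])
a=cv2.imread('pics/top0.png')[110:290,180:420];cv2.imwrite('pics/tc.png',cv2.resize(a,None,fx=3.3,fy=3.3,interpolation=2))
E
```

```text
(no output)
```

View pics/sc.png

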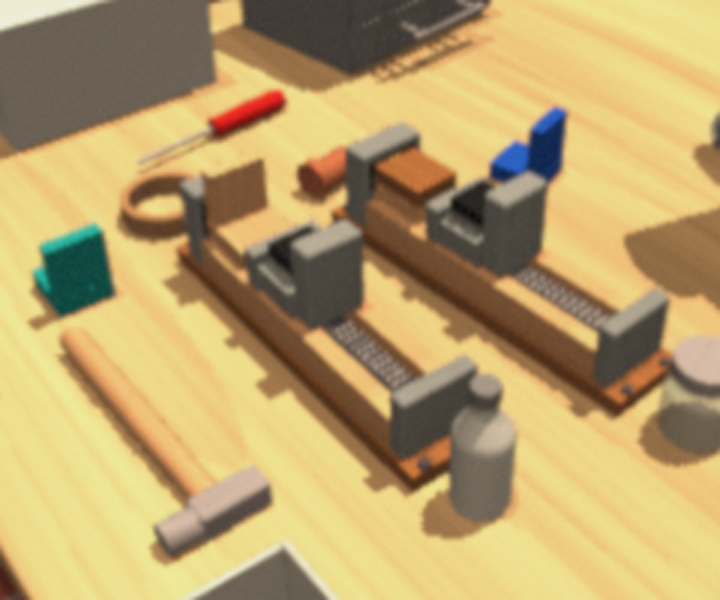

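View pics/tc.png

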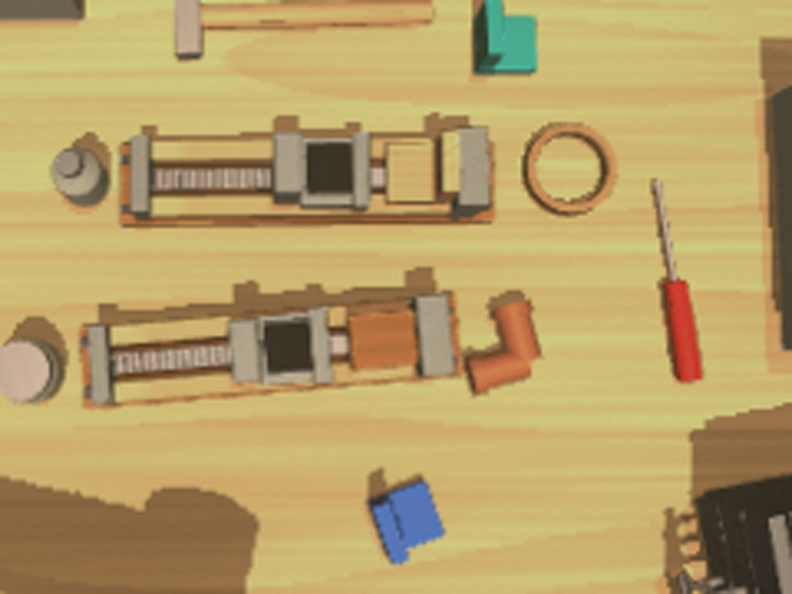

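```bash
python3 - <<'E'
from h import *
print(bot.grasp_offset)
c=lambda x,y:(180+x/3.3-.35,110+y/3.3-.35)
P=lambda x,y,z:at('top',*c(x,y),z).round(4)
pad=P(329,167,.103)
print('pad',pad)
# plate left/right ends of stop top, fixed jaw top
es=P(141,175,.078);fj=P(477,158,.1);print(es,fj)
# pixel corners of hump top
print('hump top',P(276,135,.13),P(303,135,.13),P(276,204,.13),P(303,204,.13))
d=es-fj;print('yaw from +y',np.arctan2(-d[0],d[1]))
for cam in('scene','top'):
    for n in ('clampA_button_top','clampA'):
        r=bot.masks_of(n,cam)
        if r: 
            m=r[0]['pixels'];ys,xs=np.nonzero(m);print(cam,n,r[0]['score'],m.sum(),xs.mean(),ys.mean(),cv2.minAreaRect(np.stack([xs,ys],1).astype(np.float32)))
# dark segmentation of pad in top
im=cv2.imread('pics/top0.png').max(2)[145:178,265:295]<70
ys,xs=np.nonzero(im);print(len(xs),xs.mean()+265,ys.mean()+145,xs.min()+265,xs.max()+265,ys.min()+145,ys.max()+145,at('top',xs.mean()+265,ys.mean()+145,.103))
im=cv2.imread('pics/top0.png').copy()
for yaw in (0,):
  pass
print(proj('scene',pad),proj('top',pad))
E
```

```text
0.0187
pad [ 0.6376 -0.0798  0.103 ]
[0.6351 0.095  0.078 ] [ 0.6463 -0.2165  0.1   ]
hump top [ 0.6619 -0.0311  0.13  ] [ 0.6618 -0.0553  0.13  ] [ 0.5995 -0.0308  0.13  ] [ 0.5994 -0.0549  0.13  ]
yaw from +y 0.03593957436112725
scene clampA_button_top 0.41 83 204.87951807228916 192.6024096385542 ((205.00001525878906, 191.49998474121094), (9.391485214233398, 15.205260276794434), 26.56505012512207)
scene clampA 0.97 4032 221.41641865079364 221.8970734126984 ((220.45449829101562, 212.88238525390625), (129.34095764160156, 49.129878997802734), 44.22578048706055)
top clampA_button_top 0.5 206 279.55825242718447 160.86893203883494 ((279.5, 161.0), (14.0, 13.0), 90.0)
top clampA 0.91 2664 267.73836336336336 164.86524024024024 ((272.9695129394531, 163.51051330566406), (30.059659957885742, 114.00426483154297), 89.41537475585938)
185 279.1837837837838 160.57297297297296 273 286 154 167 [ 0.63658741 -0.0793027   0.103     ]
(np.float64(209.88058534673908), np.float64(189.34632184191796)) (np.float64(279.34536507937304), np.float64(160.2419812401426))
```

Request:
{"fn": "servo_tool", "kwargs": {
  "deltas": [
    {"tx": 32,"ty": -36,"tz": 0,"spin": -0.08,"claw": 255},
    {"tx": 64,"ty": -73,"tz": 0,"spin": -0.16,"claw": 255},
    {"tx": 96,"ty": -110,"tz": 0,"spin": -0.24,"claw": 255},
    {"tx": 128,"ty": -147,"tz": 0,"spin": -0.33,"claw": 255},
    {"tx": 160,"ty": -184,"tz": 0,"spin": -0.41,"claw": 255},
    {"tx": 192,"ty": -221,"tz": 0,"spin": -0.49,"claw": 255},
    {"tx": 224,"ty": -258,"tz": 0,"spin": -0.57,"claw": 255},
    {"tx": 256,"ty": -295,"tz": 0,"spin": -0.65,"claw": 255},
    {"tx": 288,"ty": -331,"tz": 0,"spin": -0.73,"claw": 255},
    {"tx": 320,"ty": -368,"tz": 0,"spin": -0.81,"claw": 255},
    {"tx": 352,"ty": -405,"tz": 0,"spin": -0.9,"claw": 255},
    {"tx": 384,"ty": -442,"tz": 0,"spin": -0.98,"claw": 255},
    {"tx": 416,"ty": -479,"tz": 0,"spin": -1.06,"claw": 255},
    {"tx": 448,"ty": -516,"tz": 0,"spin": -1.14,"claw": 255},
    {"tx": 480,"ty": -553,"tz": 0,"spin": -1.22,"claw": 255},
    {"tx": 513,"ty": -590,"tz": 0,"spin": -1.3,"claw": 255},
    {"tx": 513,"ty": -590,"tz": -30,"spin": -1.3,"claw": 255},
    {"tx": 513,"ty": -590,"tz": -60,"spin": -1.3,"claw": 255},
    {"tx": 513,"ty": -590,"tz": -80,"spin": -1.3,"claw": 255},
    {"tx": 513,"ty": -590,"tz": -80,"spin": -1.3,"claw": 255}
  ]
}}

```text
clock: 3.1
eef_pos: [0.6349, -0.0798, 0.1476]
tcp_rot: [0.695, 0.719, -0.002, -0.002]
force: [-1.2, 0.6, -0.5]
width: 0.004
```

```bash
python3 - <<'E'
from h import *
s=bot.observe();print(s['clock'],s['eef_pos'],s['tcp_rot'],s['force'],s['width'])
for c in('scene','top'):
    im=bot.snapshot(c);a=im[110:240,140:300] if c=='scene' else im[100:230,180:340]
    u,v=proj(c,s['eef_pos']);cv2.circle(im,(int(round(u)),int(round(v))),1,(0,0,255),-1)
    cv2.imwrite(f'pics/{c}1.png',cv2.resize(a,None,fx=4,fy=4,interpolation=2))
E
```

```text
3.1 [ 0.63489544 -0.07981071  0.1475829 ] [ 0.69548146  0.71853733 -0.00185616 -0.00248947] [-1.18833205  0.61395987 -0.52149064] 0.0040245273761428104
```

View pics/scene1.png

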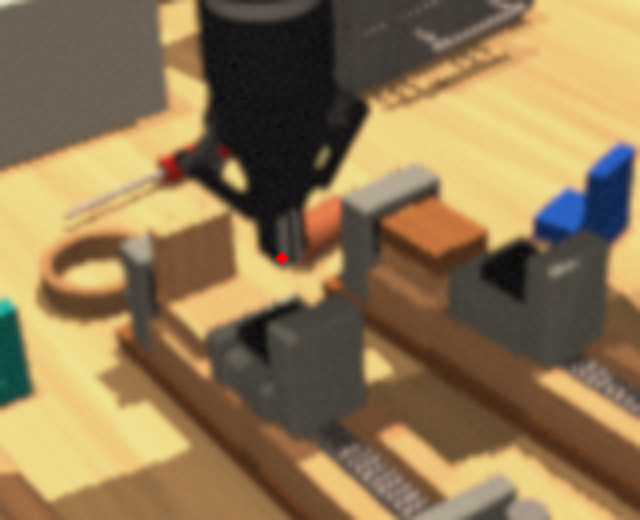

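View pics/top1.png

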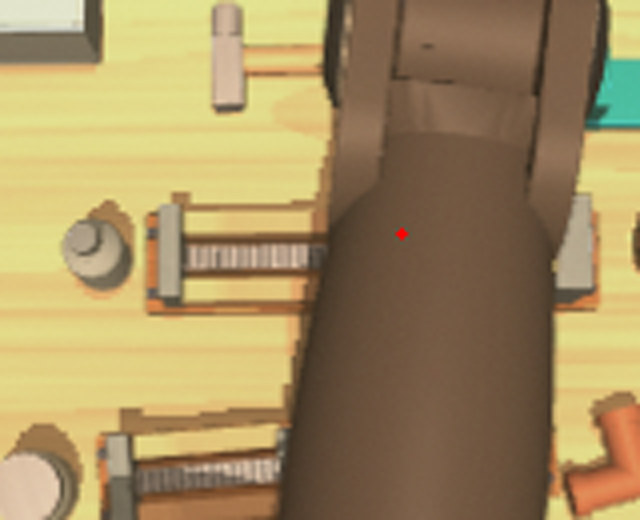

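The fingers are shut, with the tip at pixel (281,258) in the scene crop, straight above the pad. Next I go down until the tip touches.

Request:
{"fn": "servo_tool", "kwargs": {
  "deltas": [
    {"tx": 1,"ty": 1,"tz": -20,"spin": 0,"claw": 255},
    {"tx": 1,"ty": 1,"tz": -35,"spin": 0,"claw": 255},
    {"tx": 1,"ty": 1,"tz": -42,"spin": 0,"claw": 255},
    {"tx": 1,"ty": 1,"tz": -46,"spin": 0,"claw": 255},
    {"tx": 1,"ty": 1,"tz": -48,"spin": 0,"claw": 255},
    {"tx": 1,"ty": 1,"tz": -48,"spin": 0,"claw": 255}
  ]
}}

```text
clock: 3.8
eef_pos: [0.638, -0.0788, 0.1041]
tcp_rot: [0.695, 0.719, 0.0, 0.0]
force: [-1.3, -0.7, 0.1]
width: 0.001
```

Request:
{"fn": "servo_tool", "kwargs": {
  "deltas": [
    {"tx": 0,"ty": 0,"tz": -2,"spin": 0,"claw": 255},
    {"tx": 0,"ty": 0,"tz": -4,"spin": 0,"claw": 255},
    {"tx": 0,"ty": 0,"tz": -6,"spin": 0,"claw": 255},
    {"tx": 0,"ty": 0,"tz": -7,"spin": 0,"claw": 255},
    {"tx": 0,"ty": 0,"tz": -7,"spin": 0,"claw": 255},
    {"tx": 0,"ty": 0,"tz": -7,"spin": 0,"claw": 255}
  ]
}}

```text
clock: 4.4
eef_pos: [0.638, -0.0789, 0.0971]
tcp_rot: [0.695, 0.719, 0.0, 0.001]
force: [-0.3, 0.1, 4.7]
width: 0.003
```

Request:
{"fn": "servo_tool", "kwargs": {
  "deltas": [
    {"tx": 0,"ty": 0,"tz": -1,"spin": 0,"claw": 255},
    {"tx": 0,"ty": 0,"tz": -1.5,"spin": 0,"claw": 255},
    {"tx": 0,"ty": 0,"tz": -1.5,"spin": 0,"claw": 255}
  ]
}}

```text
clock: 4.7
eef_pos: [0.6382, -0.0789, 0.0969]
tcp_rot: [0.695, 0.719, 0.001, 0.001]
force: [-3.0, 0.7, 11.4]
width: 0.003
```

Request:
{"fn": "servo_tool", "kwargs": {
  "deltas": [
    {"tx": 0,"ty": 4,"tz": 0,"spin": 0,"claw": 255},
    {"tx": 0,"ty": 8,"tz": 0,"spin": 0,"claw": 255},
    {"tx": 0,"ty": 12,"tz": 0,"spin": 0,"claw": 255},
    {"tx": 0,"ty": 16,"tz": 0,"spin": 0,"claw": 255},
    {"tx": -1,"ty": 20,"tz": 0,"spin": 0,"claw": 255},
    {"tx": -1,"ty": 25,"tz": 0,"spin": 0,"claw": 255},
    {"tx": -1,"ty": 30,"tz": 0,"spin": 0,"claw": 255},
    {"tx": -1,"ty": 30,"tz": 0,"spin": 0,"claw": 255}
  ]
}}

```text
clock: 5.5
eef_pos: [0.6378, -0.0488, 0.097]
tcp_rot: [0.695, 0.719, 0.001, 0.002]
force: [-1.0, 0.3, 10.6]
width: 0.002
```

```bash
python3 - <<'E'
from h import *
for c in('scene',):
    im=bot.snapshot(c);a=im[110:260,140:320]
    cv2.imwrite(f'pics/{c}2.png',cv2.resize(a,None,fx=4,fy=4,interpolation=2))
E
```

```text
(no output)
```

View pics/scene2.png

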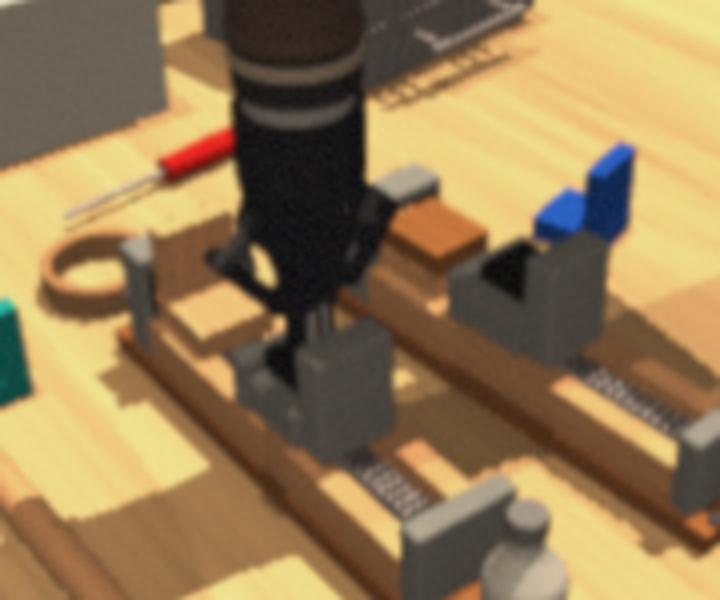

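The jaw is following: the hump's top right corner went from (362,295) to (392,325) in the crop, and the bracket has not moved. I keep pushing.

Request:
{"fn": "servo_tool", "kwargs": {
  "deltas": [
    {"tx": 0,"ty": 6,"tz": 0,"spin": 0,"claw": 255},
    {"tx": 0,"ty": 12,"tz": 0,"spin": 0,"claw": 255},
    {"tx": -1,"ty": 18,"tz": 0,"spin": 0,"claw": 255},
    {"tx": -1,"ty": 24,"tz": 0,"spin": 0,"claw": 255},
    {"tx": -1,"ty": 30,"tz": 0,"spin": 0,"claw": 255},
    {"tx": -1,"ty": 36,"tz": 0,"spin": 0,"claw": 255},
    {"tx": -1,"ty": 42,"tz": 0,"spin": 0,"claw": 255},
    {"tx": -2,"ty": 48,"tz": 0,"spin": 0,"claw": 255},
    {"tx": -2,"ty": 54,"tz": 0,"spin": 0,"claw": 255},
    {"tx": -2,"ty": 60,"tz": 0,"spin": 0,"claw": 255},
    {"tx": -2,"ty": 66,"tz": 0,"spin": 0,"claw": 255},
    {"tx": -2,"ty": 72,"tz": 0,"spin": 0,"claw": 255},
    {"tx": -2,"ty": 78,"tz": 0,"spin": 0,"claw": 255},
    {"tx": -3,"ty": 82,"tz": 0,"spin": 0,"claw": 255},
    {"tx": -3,"ty": 86,"tz": 0,"spin": 0,"claw": 255},
    {"tx": -3,"ty": 88,"tz": 0,"spin": 0,"claw": 255},
    {"tx": -3,"ty": 88,"tz": 0,"spin": 0,"claw": 255}
  ]
}}

```text
clock: 7.25
eef_pos: [0.6358, 0.0383, 0.0969]
tcp_rot: [0.696, 0.719, 0.001, 0.003]
force: [3.5, -3.5, 8.1]
width: -0.003
```

Request:
{"fn": "servo_tool", "kwargs": {
  "deltas": [
    {"tx": 0,"ty": 3,"tz": 0,"spin": 0,"claw": 255},
    {"tx": 0,"ty": 6,"tz": 0,"spin": 0,"claw": 255},
    {"tx": 0,"ty": 9,"tz": 0,"spin": 0,"claw": 255},
    {"tx": 0,"ty": 9,"tz": 0,"spin": 0,"claw": 255}
  ]
}}

```text
clock: 7.65
eef_pos: [0.6352, 0.0468, 0.0969]
tcp_rot: [0.696, 0.718, 0.0, 0.003]
force: [1.0, -5.4, 9.2]
width: -0.002
```

Request:
{"fn": "servo_tool", "kwargs": {
  "deltas": [
    {"tx": 0,"ty": 2,"tz": 0,"spin": 0,"claw": 255},
    {"tx": 0,"ty": 4,"tz": 0,"spin": 0,"claw": 255},
    {"tx": 0,"ty": 6,"tz": 0,"spin": 0,"claw": 255},
    {"tx": 0,"ty": 6,"tz": 0,"spin": 0,"claw": 255}
  ]
}}

```text
clock: 8.05
eef_pos: [0.6351, 0.0506, 0.0969]
tcp_rot: [0.696, 0.718, -0.001, 0.004]
force: [-1.0, -12.8, 10.3]
width: -0.002
```

```bash
python3 - <<'E'
from h import *
print(bot.observe()['force'])
for c in('scene',):
    im=bot.snapshot(c);a=im[110:260,140:320]
    cv2.imwrite(f'pics/{c}3.png',cv2.resize(a,None,fx=4,fy=4,interpolation=2))
E
```

```text
[ -1.01481883 -12.79128532  10.31470607]
```

View pics/scene3.png

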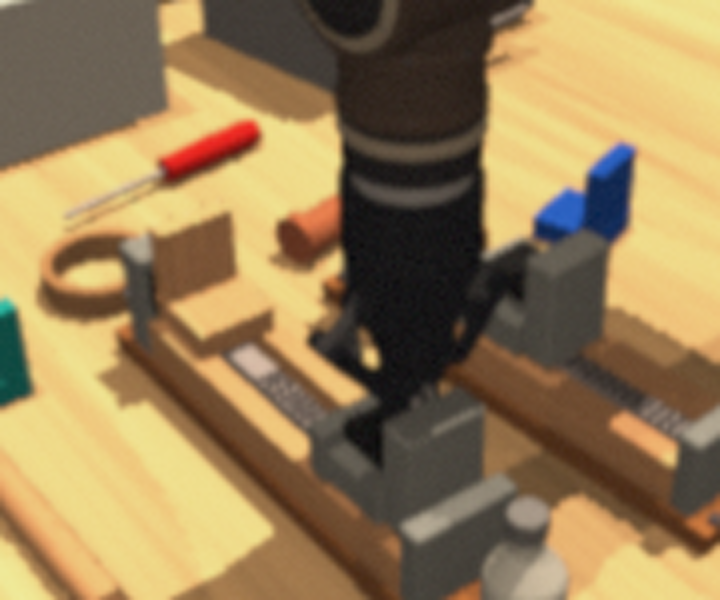

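The hump now sits at about (435,455), close to the end stop, and the opposing force has risen. I press a little more to confirm that it is at the stop.

Request:
{"fn": "servo_tool", "kwargs": {
  "deltas": [
    {"tx": 0,"ty": 2,"tz": 0,"spin": 0,"claw": 255},
    {"tx": 0,"ty": 3,"tz": 0,"spin": 0,"claw": 255},
    {"tx": 0,"ty": 3,"tz": 0,"spin": 0,"claw": 255}
  ]
}}

```text
clock: 8.4
eef_pos: [0.6351, 0.0507, 0.0969]
tcp_rot: [0.697, 0.717, -0.003, 0.006]
force: [0.1, -22.5, 11.0]
width: 0.002
```

The jaw is firmly against the stop: no motion at 22 N. I ease the push, lift straight up so the pad locks, then come clear.

Request:
{"fn": "servo_tool", "kwargs": {
  "deltas": [
    {"tx": 0,"ty": -2,"tz": 0,"spin": 0,"claw": 255},
    {"tx": 0,"ty": -3,"tz": 3,"spin": 0,"claw": 255},
    {"tx": 0,"ty": -3,"tz": 7,"spin": 0,"claw": 255},
    {"tx": 0,"ty": -4,"tz": 12,"spin": 0,"claw": 255},
    {"tx": 0,"ty": -9,"tz": 16,"spin": 0,"claw": 255},
    {"tx": 0,"ty": -12,"tz": 25,"spin": 0,"claw": 255},
    {"tx": 0,"ty": -12,"tz": 50,"spin": 0,"claw": 255},
    {"tx": 0,"ty": -12,"tz": 80,"spin": 0,"claw": 255},
    {"tx": 0,"ty": -12,"tz": 120,"spin": 0,"claw": 255},
    {"tx": -30,"ty": 20,"tz": 135,"spin": 0,"claw": 255},
    {"tx": -60,"ty": 60,"tz": 140,"spin": 0,"claw": 255},
    {"tx": -90,"ty": 100,"tz": 140,"spin": 0,"claw": 255},
    {"tx": -120,"ty": 140,"tz": 140,"spin": 0,"claw": 255},
    {"tx": -150,"ty": 180,"tz": 140,"spin": 0,"claw": 255},
    {"tx": -180,"ty": 220,"tz": 140,"spin": 0,"claw": 255},
    {"tx": -210,"ty": 260,"tz": 140,"spin": 0,"claw": 255},
    {"tx": -240,"ty": 300,"tz": 140,"spin": 0,"claw": 255},
    {"tx": -240,"ty": 300,"tz": 140,"spin": 0,"claw": 255}
  ]
}}

```text
clock: 10.2
eef_pos: [0.3902, 0.3614, 0.2356]
tcp_rot: [0.693, 0.721, 0.001, -0.001]
force: [-0.8, -0.9, -0.1]
width: -0.002
```

```bash
python3 - <<'E'
from h import *
for c in('scene','top'):
    im=bot.snapshot(c)
    for n,z in(('clampA_button_top',.103),('clampA_hump',.116),('bracket',.05),('block',.05),('clampB_button_top',.103)):
        for r in bot.place_of(n,c)[:2]:
            v,u=r['centre'][0]*384,r['centre'][1]*512
            print(c,n,round(r['score'],2),at(c,u,v,z).round(3))
    a=im[110:260,140:320] if c=='scene' else im[100:240,180:360]
    cv2.imwrite(f'pics/{c}4.png',cv2.resize(a,None,fx=4,fy=4,interpolation=2))
E
```

```text
scene clampA_button_top 0.69 [0.641 0.039 0.103]
scene clampA_hump 0.79 [0.635 0.062 0.116]
scene bracket 0.85 [ 0.815 -0.198  0.05 ]
scene bracket 0.66 [ 0.647 -0.174  0.05 ]
scene block 0.7 [ 0.492 -0.12   0.05 ]
scene clampB_button_top 0.71 [ 0.465 -0.041  0.103]
scene clampB_button_top 0.28 [ 0.668 -0.107  0.103]
top clampA_button_top 0.72 [0.632 0.043 0.103]
top clampA_hump 0.56 [0.631 0.069 0.116]
top clampA_hump 0.22 [ 0.624 -0.297  0.116]
top bracket 0.88 [ 0.324 -0.151  0.05 ]
top bracket 0.74 [ 0.761 -0.265  0.05 ]
top block 0.68 [ 0.47  -0.125  0.05 ]
top clampB_button_top 0.49 [ 0.475 -0.029  0.103]
```

View pics/scene4.png

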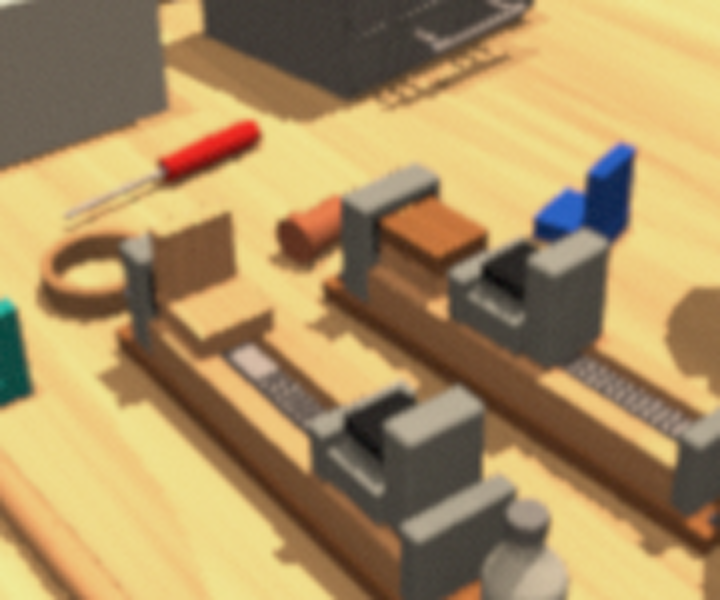

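View pics/top4.png

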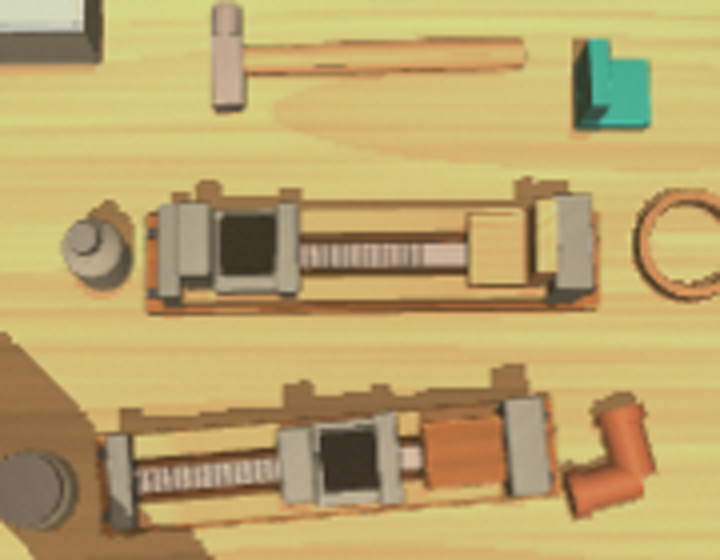

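The hump, at (195,240) in the top crop, sits right at the end stop. Its corner pixels are the same as when it was pressed there, so it did not come back. The bracket, block and bystanders are where they were.

```bash
python3 -c "
from rig import bot
print(bot.close_job())"
```

```text
the job is handed in; nothing more can be done
None
```

I opened the bracket's clamp (clampA) fully and handed the job in at about 10.5 s of the 35 s allowed. `close_job` gives no verdict, so I can't confirm the result beyond my own checks.

**What I did:** With the fingers shut, I pressed the release pad down until it bottomed (tip at z = 0.097 m, about 11 N). Keeping it down, I pushed the hump along +y to the end stop. Then I eased the push, lifted straight up and moved clear.

**What the last checks showed:**
- **Jaw:** At the stop, the tip did not move under a 22 N push. After I let go, the hump was at the same place in the picture, against the end stop. The pad's measured y went from about −0.079 m to about +0.041 m.
- **Release pad:** It was let go as the tip lifted. I judged this from the lift and the pictures and did not measure it directly.
- **Bracket, block, clampB and bystanders:** By eye, they looked unmoved in the pictures, with the bracket still upright. The offcut was not in the parts I viewed, and I never went down near it.
- **Arm:** It is well clear, and the force reading is about zero.

**What disagreed:** In the final top picture, the network's "bracket" hits fell on other things, including the blue look-alike. For block and clampB's pad, the network positions differed by about 10–20 mm between pictures and cameras. I relied on the pictures for those.

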